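# Switch on the shop radio and set its volume wheel

## Task

Switch on the radio on the desk: with a fingertip on its knurled rim, roll the selector wheel (the wider wheel, at the end where the aerial pivots) towards the radio's front until it clicks into the next position, one click only, so that its white mark stands uppermost. In the same way turn the volume up, rolling the narrower wheel towards the front until its white mark stands uppermost too. Only stroke the rims: do not pinch the wheels by their sides, do not lift, tip or shove the radio, and leave the souvenirs and the calculator where they stand.

Things in the scene. Friction and masses are not known exactly. Their poses are not given: they have to be found in the camera images.
- radio: Walnut table radio, loose on four rubber feet, about 1.5 kg: 95 mm deep (x), 250 wide (y), top panel 120 mm above the desk. Origin: centre of the underside, at desk level; z up; -x points out of its front (grille and display), which faces the robot within 25 degrees. Folded aerial along the rear of the top at x = +35 mm, up to 131 mm high, its pivot block at y = +108 mm.
- selector_top (a point): Highest point of the selector wheel, 129 mm above the desk, fixed to the radio at x = -8, y = +62 mm, axes as the radio's. The wheel: a coarsely ribbed disc, radius 24 mm, 22 mm wide (the outer 2 mm each side stepped down 3.5 mm), with one white mark across its rim; axle parallel to the radio's y, 24 mm below this point; it stands 9 mm out of a slot in the top panel.
- volume_top (a point): Highest point of the volume wheel, 129 mm above the desk, fixed to the radio at x = -8, y = -62 mm, axes as the radio's. The wheel: a finely ribbed disc, radius 24 mm, 14 mm wide (the outer 2 mm each side stepped down 3.5 mm), with one white mark across its rim; axle as the selector's; it stands 9 mm out of its slot.
- selector (a joint): Selector angle, rad; grows as the wheel's top rolls to the radio's front (-x), 24 mm of rim travel per rad. Notches: 0 off (start, mark 40 degrees behind the top), 0.70 on (mark uppermost), 1.40 third position. Past half-way the detent draws it into the nearer notch; this takes about 2 N at the rim: a fingertip pressed down with 5 to 10 N carries the rim along.
- volume (a joint): Volume angle, rad; grows as the wheel's top rolls to the radio's front (-x), 24 mm of rim travel per rad. 0 = mark uppermost, as wanted; starts at -0.80 to -0.40, mark behind the top. No notches: it turns smoothly against about 0.6 N at the rim and stays where it is left.
- mug: White souvenir mug, 80 mm in diameter, 95 mm high, beside or behind the radio; origin at the centre of its underside. A bystander.
- globe: Snow globe, 72 mm in diameter, 86 mm high, on a dark wooden foot, beside or behind the radio; origin at the centre of its underside. A bystander.
- lighthouse: White ceramic lighthouse figure with two blue bands, 66 mm in diameter at the foot, 126 mm high, beside or behind the radio; origin at the centre of its underside. A bystander.
- calculator: Black desk calculator, 150 by 110 mm, 22 mm high, lying flat in front of the radio; origin at the centre of its underside. A bystander.

How it is judged:
At the end, for the whole second after the job is handed in: The selector wheel rests in its middle notch (0.70 rad, within 0.15) and the volume wheel's mark stands uppermost within 0.2 rad (11 degrees); the radio stands flat on its feet within 25 mm of where it was (value of joint selector between 0.55 and 0.85 rad and value of joint volume between -0.2 and 0.2 rad and height (world z) of radio below 0.005 m and angle between radio's own z axis and vertical below 0.03 rad and distance of radio from where it was at the start of the episode below 0.025 m); the robot touches nothing.
It fails at once if the selector rolled past the wanted notch, out of it towards the third position (value of joint selector above 1.1 rad).
It fails at once if a wheel pinched: the fingers press on its flat sides (contact force between the fingers and selector_c1 above 1 N or contact force between the fingers and selector_c2 above 1 N or contact force between the fingers and volume_c1 above 1 N or contact force between the fingers and volume_c2 above 1 N).
It fails at once if the radio lifted or tipped (height (world z) of radio above 0.01 m or angle between radio's own z axis and vertical above 0.12 rad).
It fails at once if the radio shoved 25 mm or more (distance of radio from where it was at the start of the episode above 0.025 m).
It fails at once if a bystander moved by 20 mm or more, or lifted (distance of any of mug, globe, lighthouse, calculator from where it was at the start of the episode above 0.02 m).
It also fails if it takes over 48 s, if anything falls off the work surface, if the arm or the gripper's body presses on something with over 40 N, if the wrist force passes 120 N, or if a joint passes its speed limit or range.

## Robot

A 6-joint arm with a two-finger parallel gripper is mounted at the origin on the work surface. World frame = base frame: x ahead of the robot, y to its left, z up, the work surface at z = 0. Lengths are in m, angles in rad, forces in N, time in s.
With the tool pointing down it reaches from about 0.35 to 0.775 m from the base axis. Payload 5.5 kg.
Tool frame: the origin (TCP) lies midway between the tips of the shut fingers; the grasp point (between the pads) lies behind it (env.grip_point_offset is the z of the grasp point in the tool frame, in m); z points along the fingers, y is the direction in which the jaws open and shut (so a half turn about z gives the same grasp; the last joint's range is limited). The gripper opens to 85 mm and grips with 20 to 120 N. Pads are 22 mm wide; open, the fingers measure 114 mm over their backs; the gripper's body (76 mm by 85 mm) begins 54 mm behind the grasp point. The pads swing forward as they close: fully open they stand 13 mm farther back than shut.
Start: joints at [-1.376, 0.313, 0.046, 1.304, 0, 1.431], TCP at [0.189, -0.543, 0.231] pointing down, gripper open.
Joint ranges: [-2.76, 2.76], [-0.86, 1.69], [-1.03, 1.26], [-2.2, 2.34], [-1.47, 1.5], [-3.14, 3.14]. Speed limits (rad/s): [2.57, 2.57, 3.14, 3.14, 3.14, 3.14].

## Interface

Orientations are given as a unit quaternion [w, x, y, z].
In Python, from workcell import env, viewer gives the robot as it stands. The module is installed in compiled form; this text tells all that it offers.
- The arm moves only by the shell command python3 -m inch 'ROWS' [OPENING] [FORCE]. ROWS is JSON, a list of rows, each a list of 2 entries, a list of its own where there are three numbers: the shift along the tool's x, y, z in m, then the turn about the tool's z in degrees. In form: [[[tx, ty, tz], spin], ...]. A call has 1 to 5 rows; each row is the pose to reach, as a shift and turn from the pose measured when the call began, along the tool's axes at that moment; what a row does not reach only later rows make up. A row lasts 1/12 s, in which the tool goes at most 41.7 mm and 7.16 degrees, less where a joint would pass 70% of its speed; a pose out of reach is approached as far as the arm can. A call with a gripper value outside its range is refused whole. OPENING is the closure, from 0 (fully open) to 1 (shut), set as the call begins (- or left out, the last holds). The fingers move at their own pace and stop on an object; FORCE is the grip in N (left out, the last holds). Time passes only in rows, so rows that repeat a pose let the fingers close. It gives the time, the measured TCP pose, the force and the opening at its end, in the units of the state.
- env.get_state(): the state, without advancing time (a new reading comes with each control period).
- viewer.read_camera(name): name is "scene" or "top" or "wrist"; returns a dict with "image" (420x560x3 uint8, red, green, blue), "depth" (420x560 float32, m along the optical axis (not along the pixel's ray), 0 where there is no reading), "vertical_fov" (degrees; the focal length in pixels is half the picture's height over the tangent of half this angle, whatever the lens; pixels are square), "cx", "cy" (the principal point, pixels), "dist_coeffs" ([k1, k2, p1, p2, k3] as OpenCV has them; the pictures are not rectified), "R" (3x3) and "t" (3): a world point X has camera coordinates R X + t; the wrist camera has in their place "T_tool_cam" (4x4, takes a point from camera to tool coordinates, whose origin is the TCP and whose axes are the flange's). Camera axes: x right, y down, z forward; pixel columns grow to the right and rows downward; lengths in m; the calibration is good to about 2 mm. A picture is of the moment at which its call begins: read the wrist's pose just before it.
- env.hand_in(): hands the job in, once; it reports no verdict.
The state is a dict: "clock": time; "joint_pos": joint angles; "qvel": joint speeds; "tau": joint torques, N m; "tcp_pos": TCP position; "orientation": TCP orientation; "wrist_force": force on the tool from outside, world axes, zero at the start; "ft_torque": the same for the moment, N m; "finger_gap": finger opening in m.
Only numpy, scipy, OpenCV 4.12 (cv2) and the standard library are available. Lean on these libraries where they do the work, as an engineer would, in place of code of your own. Each camera call takes 0.05 s, during which the arm holds its last target. There are 200 camera calls.

## Working session

There is one attempt and no reset: what is moved stays moved. The work goes in short steps, Python scripts to look and compute and a shell command to move; the robot and the scene stay as the last step left them, time stands still between calls to the robot, and variables do not carry over. Pictures are saved under pics/ and viewed, on a budget of 10 in all, crops included, one or two more only if the job needs it, and the job is handed in when it is done.

```bash
mkdir -p pics
cat > h.py <<'E'
import numpy as np, cv2
from workcell import env, viewer
from scipy.spatial.transform import Rotation as Rn
def cam(n):
    s=env.get_state(); c=viewer.read_camera(n)
    h=c["image"].shape[0]; f=h/2/np.tan(np.radians(c["vertical_fov"])/2)
    c["K"]=np.array([[f,0,c["cx"]],[0,f,c["cy"]],[0,0,1.]])
    if "R" in c:
        R=np.array(c["R"]); c["Rw"]=R.T; c["o"]=-R.T@np.array(c["t"])
    else:
        q=s["orientation"]; Rt=Rn.from_quat([q[1],q[2],q[3],q[0]]).as_matrix()
        T=np.array(c["T_tool_cam"]); c["Rw"]=Rt@T[:3,:3]; c["o"]=Rt@T[:3,3]+np.array(s["tcp_pos"])
    return c
def rays(c,px):
    u=cv2.undistortPoints(np.array(px,float).reshape(-1,1,2),c["K"],np.array(c["dist_coeffs"],float)).reshape(-1,2)
    return np.c_[u,np.ones(len(u))]@c["Rw"].T
def onplane(c,px,z):
    d=rays(c,px); return c["o"]+d*((z-c["o"][2])/d[:,2])[:,None]
def bydepth(c,px):
    px=np.array(px); z=c["depth"][px[:,1].astype(int),px[:,0].astype(int)]
    return c["o"]+rays(c,px)*z[:,None]
def save(c,n,crop=None,k=1):
    im=c["image"][...,::-1]
    if crop: im=im[crop[1]:crop[3],crop[0]:crop[2]]
    cv2.imwrite(f"pics/{n}.png",cv2.resize(im,None,fx=k,fy=k,interpolation=cv2.INTER_CUBIC))
E
python3 - <<'E'
from h import *
s=env.get_state(); print(s, env.grip_point_offset)
import numpy as np
ims=[]
for n in("top","scene"):
    c=cam(n); save(c,n); print(n,c["o"],c["Rw"][:,2],c["vertical_fov"],c["dist_coeffs"], (c["depth"]>0).mean())
    np.savez(n,**{k:v for k,v in c.items()})
E
```

```text
{'clock': 0.0, 'joint_pos': array([-1.37558717e+00,  3.13986782e-01,  4.49664678e-02,  1.30360909e+00,
       -1.88488121e-05,  1.43118972e+00]), 'qvel': array([-0.00151004, -0.00064018, -0.00076705, -0.00081686,  0.00057152,
        0.00055584]), 'tau': array([-2.46530954e-04, -4.80621386e+01,  2.98537910e+01,  1.92185445e-02,
       -7.34088894e-05,  1.48130734e-06]), 'tcp_pos': array([ 0.18882192, -0.54256003,  0.23041151]), 'orientation': array([-9.15924339e-04,  9.86019580e-01,  1.66626969e-01, -3.48984702e-05]), 'wrist_force': array([ 0.0558838 ,  0.06890882, -0.64111828]), 'ft_torque': array([ 0.00944042, -0.01058231, -0.00087172]), 'finger_gap': 0.08515368655276888} -0.0187
top [0.41116945 0.05840769 1.12778342] [ 0.18093554 -0.01019667 -0.9834421 ] 52.6316429453972 [-0.08312694  0.          0.          0.          0.        ] 0.9958715986394557
scene [ 1.31100658 -0.40594556  0.86235779] [-0.6298523   0.39531219 -0.66859132] 50.37897881177434 [-0.09190795  0.          0.          0.          0.        ] 0.9942304421768707
```

View pics/top.png

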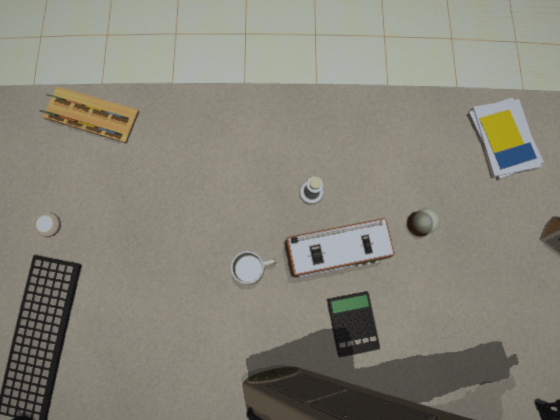

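View pics/scene.png

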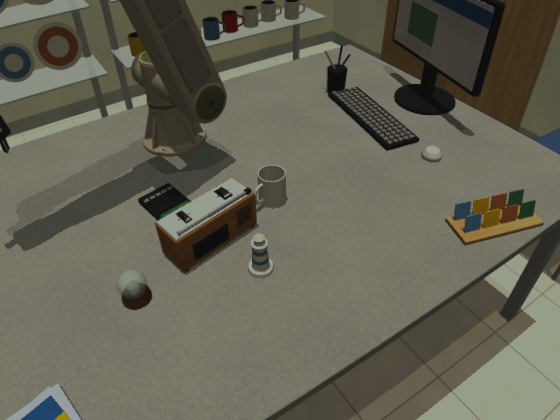

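The top view shows the radio with its white top spanning about (290,238) to (393,272). The aerial pivot is at the left (294,239), the selector at about (317,254) and the volume wheel at (367,244). The mug (248,268), lighthouse (312,189), globe (424,221) and calculator (353,323) stand around it.

Run:
```python
from h import *
c=dict(np.load("top.npz"))
im=c["image"]; x0,y0,x1,y1=275,210,405,290
vv,uu=np.mgrid[y0:y1,x0:x1]; px=np.c_[uu.ravel(),vv.ravel()]
P=bydepth(c,px); rgb=im[vv.ravel(),uu.ravel()].astype(int)
m=(P[:,2]>.105)&(P[:,2]<.14)
print(m.sum(),np.median(P[m,2]))
Q=onplane(c,px[m],.12)
r=cv2.minAreaRect((Q[:,:2]).astype(np.float32)*1000); print("top rect",r)
box=cv2.boxPoints(r)/1000; print(box)
white=m&(rgb.min(1)>110); Qw=onplane(c,px[white],.12)
print("white",cv2.minAreaRect(Qw[:,:2].astype(np.float32)*1000))
dark=(m&(rgb.max(1)<60)).reshape(vv.shape).astype(np.uint8)
n,l,st,ce=cv2.connectedComponentsWithStats(dark)
for i in range(1,n):
    if st[i,4]>15:
        p=ce[i]+[x0,y0]; print(st[i],p,onplane(c,[p],.125),P[(l==i).ravel(),2].mean())
save(c,"topcrop",(275,210,405,290),6)
```

```text
4004 0.11852425908592112
top rect ((513.6636352539062, -113.49928283691406), (95.72191619873047, 247.90733337402344), 11.49885082244873)
[[ 0.44205335 -0.00157452]
 [ 0.49147326 -0.24450605]
 [ 0.5852739  -0.22542404]
 [ 0.535854    0.01750748]]
white ((513.4478149414062, -114.12545776367188), (93.88921356201172, 240.28985595703125), 11.866207122802734)
[17 28  5  5 20] [293.95 239.6 ] [[ 0.5296953  -0.00187148  0.125     ]] 0.12937643612637822
[88 29  9 14 86] [366.8372093  245.31395349] [[ 0.51683925 -0.17590053  0.125     ]] 0.1239989847061434
[ 36  39  12  14 111] [316.58558559 255.64864865] [[ 0.49183519 -0.0553201   0.125     ]] 0.12480958280572448
```

View pics/topcrop.png

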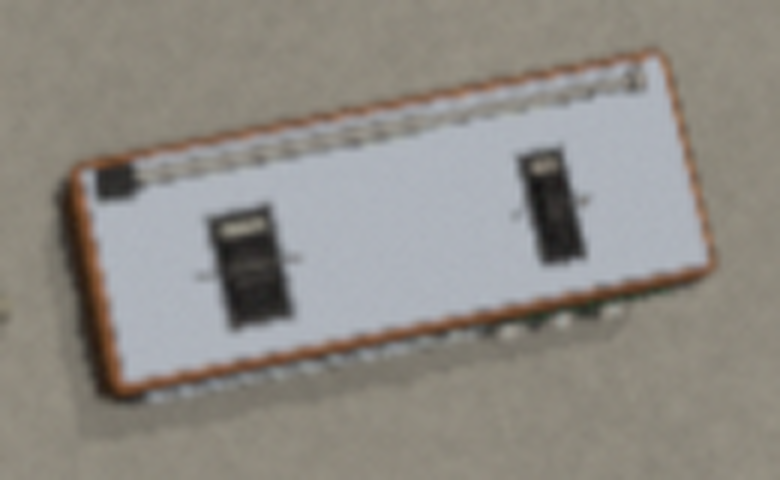

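Measured top rectangle 95.7 × 248 mm (spec 95 × 250), yaw ≈ 11.6°, centre (0.5135, -0.1138). The wheel blobs agree with the model points to about 1.5 mm. Next I work out the shift in tool axes.

```bash
cat >> h.py <<'E'
C=np.array([.5135,-.1138]); YAW=11.6
def radio(x,y,z):
    a=np.radians(YAW); return np.array([*(C+[np.cos(a)*x-np.sin(a)*y,np.sin(a)*x+np.cos(a)*y]),z])
def toradio(p):
    a=np.radians(YAW); d=np.array(p[:2])-C; return np.array([np.cos(a)*d[0]+np.sin(a)*d[1],-np.sin(a)*d[0]+np.cos(a)*d[1],p[2]])
def shift(t):
    s=env.get_state(); q=s["orientation"]; R=Rn.from_quat([q[1],q[2],q[3],q[0]]).as_matrix()
    sh=R.T@(np.array(t)-s["tcp_pos"]); tx=np.degrees(np.arctan2(R[1,0],R[0,0]))
    print("shift mm",(sh*1000).round(1),"spin",round(tx-YAW,1),"zaxis",R[:,2].round(3),"radio tcp mm",(toradio(s["tcp_pos"])*1000).round(1),"t",round(float(s["clock"]),2))
    print("F tool",(R.T@s["wrist_force"]).round(1),"gap",round(s["finger_gap"],4))
E
python3 - <<'E'
from h import *
shift(radio(-.002,.062,.2)); c=cam("wrist"); print(c["T_tool_cam"].round(3),c["vertical_fov"])
E
```

```text
shift mm [ 453.7 -360.    31.2] spin 7.6 zaxis [-0.     0.002 -1.   ] radio tcp mm [-404.2 -354.8  230.5] t 0.1
F tool [-0.2  0.2  0.2] gap 0.0855
[[-0.001 -0.949 -0.314  0.08 ]
 [ 1.    -0.    -0.001  0.   ]
 [ 0.001 -0.314  0.949 -0.142]
 [ 0.     0.     0.     1.   ]] 67.27541674580883
```

```bash
python3 -m inch '[[[0.03,-0.024,0],0],[[0.06,-0.048,0],0],[[0.09,-0.072,0],0],[[0.12,-0.096,0],0],[[0.15,-0.12,0],0]]' 1 20
python3 -m inch '[[[0.03,-0.024,0],0],[[0.06,-0.048,0],0],[[0.09,-0.072,0],0],[[0.12,-0.096,0],0],[[0.15,-0.12,0],0]]'
python3 -m inch '[[[0.03,-0.024,0],0],[[0.06,-0.048,0],0],[[0.09,-0.072,0],3],[[0.12,-0.096,0],7.6],[[0.12,-0.096,0],7.6]]'
python3 - <<'E'
from h import *
shift(radio(-.002,.062,.16))
c=cam("wrist"); save(c,"w1")
E
```

```text
clock: 0.57
tcp_pos: [0.2915, -0.3784, 0.2305]
orientation: [-0.001, 0.986, 0.166, -0.0]
wrist_force: [1.1, 0.1, 0.1]
finger_gap: 0.0255
clock: 0.98
tcp_pos: [0.3943, -0.214, 0.2307]
orientation: [-0.001, 0.986, 0.166, -0.0]
wrist_force: [1.0, -0.4, -0.4]
finger_gap: 0.0001
clock: 1.4
tcp_pos: [0.4786, -0.0788, 0.2307]
orientation: [-0.002, 0.995, 0.102, 0.001]
wrist_force: [-0.2, -1.2, -0.0]
finger_gap: 0.0003
shift mm [ 25.  -20.4  70.8] spin 0.1 zaxis [ 0.001  0.004 -1.   ] radio tcp mm [-27.1  41.3 230.7] t 1.4
F tool [-0.4  1.1  0. ] gap 0.0003
```

View pics/w1.png

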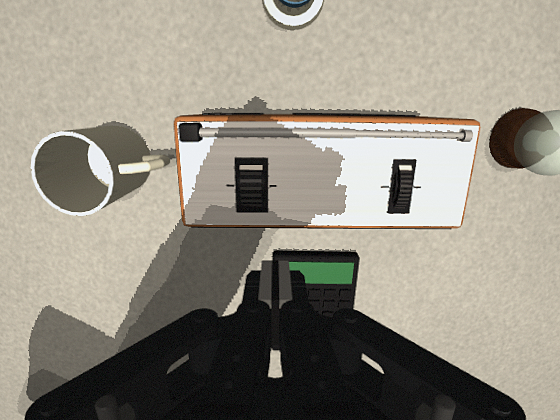

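The wrist view shows the selector slot with its index lines centred at (251.5,186) and the volume slot at (405,187). Both white marks are at the rear edge of the wheels: selector about (252,163), volume about (404,164). I check the points against the estimate.

```bash
python3 - <<'E'
from h import *
c=cam("wrist")
for p in onplane(c,[(251.5,186),(405,187),(189,131)],.12): print((toradio(p)*1000).round(1))
d=bydepth(c,[(251,186),(251,193),(403,187),(300,190)]); print(np.array([toradio(p)*1000 for p in d]).round(1))
for n in [(175,121),(480,121),(185,226),(465,228)]: print((toradio(onplane(c,[n],.12)[0])*1000).round(1))
E
python3 -m inch '[[[0.0125,-0.01,0.0],0],[[0.027,-0.0205,0.02],0],[[0.027,-0.0205,0.045],0],[[0.027,-0.0205,0.071],0],[[0.027,-0.0205,0.071],0]]'
python3 -c "
from h import *
shift(radio(-.0,.062,.131))"
```

```text
[ -8.7  59.  120. ]
[ -8.7 -68.1 120. ]
[ 35.5 107.3 120. ]
[[ -6.6  58.7 128.7]
 [-12.4  58.9 128.5]
 [ -6.5 -62.6 129.2]
 [-11.9  19.1 119.9]]
[ 43.1 117.8 120. ]
[  45.6 -122.5  120. ]
[-44.1 117.1 120. ]
[ -45. -127.  120.]
clock: 1.92
tcp_pos: [0.4949, -0.0569, 0.1548]
orientation: [-0.002, 0.995, 0.102, -0.005]
wrist_force: [-1.0, -0.4, -0.1]
finger_gap: 0.0001
shift mm [ 7.  -2.4 23.8] spin 0.1 zaxis [-0.01   0.004 -1.   ] radio tcp mm [ -6.7  59.5 154.8] t 1.92
F tool [-1.1  0.2  0.1] gap 0.0001
```

The wrist view puts the radio about 3 mm further in -y, and x and z agree. That is within the tip's coverage, so I use y = 60. Descending to just above the selector rim.

```bash
python3 -m inch '[[[0.003,0,0.007],0],[[0.006,-0.001,0.014],0],[[0.006,-0.001,0.021],0],[[0.006,-0.001,0.021],0],[[0.006,-0.001,0.021],0]]'
python3 -c "
from h import *
shift(radio(-.0,.060,.129)); print(env.get_state()['joint_pos'])
c=cam('wrist'); save(c,'w2')"
```

```text
clock: 2.33
tcp_pos: [0.5005, -0.0549, 0.1341]
orientation: [-0.002, 0.995, 0.102, -0.005]
wrist_force: [0.3, -0.6, -0.3]
finger_gap: -0.0003
shift mm [0.9 0.3 5.1] spin 0.1 zaxis [-0.009  0.004 -1.   ] radio tcp mm [ -0.9  60.3 134.1] t 2.33
F tool [0.2 0.6 0.3] gap -0.0003
[-2.69509525e-01  2.36659492e-01 -3.02305693e-01  1.04199063e+00
  1.16490515e-03  2.66810759e+00]
```

View pics/w2.png

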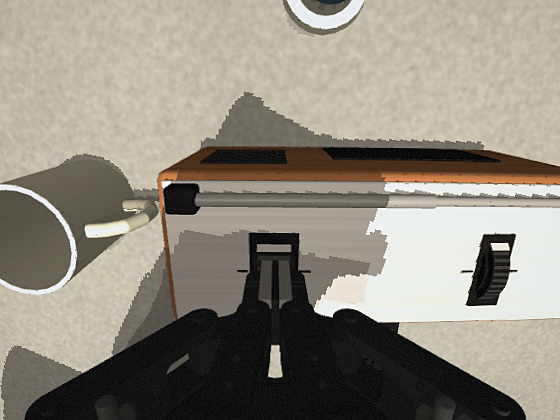

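The tip (262–290, 255) is centred over the selector slot (250–298), with the white mark still visible behind it. Now I press gently.

```bash
python3 -m inch '[[[0,0,0.003],0],[[0,0,0.004],0],[[0,0,0.005],0],[[0,0,0.0055],0],[[0,0,0.0055],0]]'
python3 -c "
from h import *
shift(radio(-.0,.060,.129))"
```

```text
clock: 2.8
tcp_pos: [0.5008, -0.0548, 0.129]
orientation: [-0.002, 0.995, 0.102, -0.004]
wrist_force: [-0.6, -0.1, 0.0]
finger_gap: -0.0001
shift mm [0.6 0.3 0. ] spin 0.1 zaxis [-0.009  0.004 -1.   ] radio tcp mm [ -0.6  60.3 129. ] t 2.8
F tool [-0.6 -0.  -0. ] gap -0.0001
```

```bash
python3 -m inch '[[[0,0,0.0005],0],[[0,0,0.001],0],[[0,0,0.001],0]]'
python3 -m inch '[[[0,0,0.0005],0],[[0,0,0.001],0],[[0,0,0.001],0]]'
```

```text
clock: 3.05
tcp_pos: [0.5014, -0.0547, 0.1289]
orientation: [-0.002, 0.995, 0.102, -0.003]
wrist_force: [-0.4, 1.4, 5.1]
finger_gap: 0.0003
clock: 3.3
tcp_pos: [0.502, -0.0546, 0.1289]
orientation: [-0.002, 0.995, 0.102, -0.002]
wrist_force: [-0.6, 1.0, 7.7]
finger_gap: 0.0001
```

Contact at z = 0.1289 with 5–8 N. Now I drag about 11 mm towards the front, keeping the press.

```bash
python3 -m inch '[[[-0.003,0,0.001],0],[[-0.006,0,0.001],0],[[-0.009,0,0.001],0],[[-0.012,0,0.001],0],[[-0.012,0,0.001],0]]'
python3 -c "
from h import *
shift(radio(-.0,.060,.129))"
```

```text
clock: 3.72
tcp_pos: [0.4905, -0.057, 0.1289]
orientation: [-0.002, 0.995, 0.102, -0.002]
wrist_force: [-1.5, 1.6, 8.3]
finger_gap: 0.0003
shift mm [11.1  0.3 -0.1] spin 0.1 zaxis [-0.004  0.004 -1.   ] radio tcp mm [-11.1  60.3 128.9] t 3.72
F tool [-1.2 -2.  -8.3] gap 0.0003
```

The tip moved 11.7 mm and the wheel now pulls the finger forwards, so it is past half-way. I lift clear and look.

```bash
python3 -m inch '[[[0,0,-0.01],0],[[0,0,-0.03],0],[[-0.02,-0,-0.05],0],[[-0.03,0.03,-0.06],0],[[-0.03,0.03,-0.06],0]]'
python3 -c "
from h import *
shift(radio(.002,-.0645,.16))
c=cam('wrist'); save(c,'w3')"
```

```text
clock: 4.13
tcp_pos: [0.4686, -0.0961, 0.1918]
orientation: [0.0, 0.995, 0.101, 0.0]
wrist_force: [1.0, -0.0, 0.5]
finger_gap: -0.0003
shift mm [42.4 90.9 31.9] spin 0.0 zaxis [ 0.001 -0.    -1.   ] radio tcp mm [-40.5  26.4 191.8] t 4.13
F tool [ 1.   0.2 -0.5] gap -0.0003
```

View pics/w3.png

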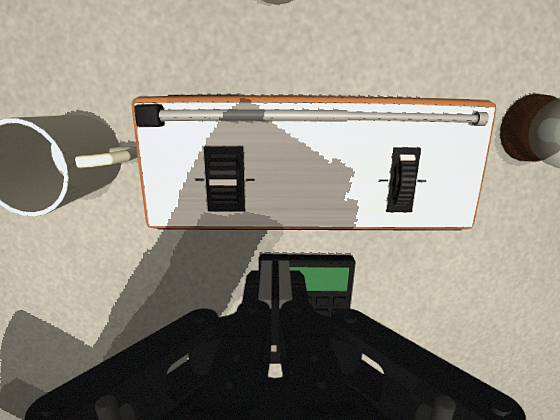

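The selector mark (223,182) now lies on its index lines (row 180), so it clicked. The volume mark is at about (406,157), still behind the top. I measure both angles by intersecting the rays with the wheel cylinder.

```bash
cat >> h.py <<'E'
def angle(c,px,ilpx):
    # ref index-line points at z=.12 give axle x; ray meets cylinder r=24mm
    ax=np.mean([toradio(p)[0] for p in onplane(c,ilpx,.12)])
    a=np.radians(YAW); o=toradio(c["o"]); d=rays(c,[px])[0]; d=np.array([np.cos(a)*d[0]+np.sin(a)*d[1],-np.sin(a)*d[0]+np.cos(a)*d[1],d[2]])
    ox,oz=o[0]-ax,o[2]-.105; A=d[0]**2+d[2]**2; B=ox*d[0]+oz*d[2]; Cc=ox**2+oz**2-.024**2
    t=(-B-np.sqrt(B*B-A*Cc))/A; p=o+t*d; print("axle x mm",(ax*1000).round(1),"hit",(p*1000).round(1),"behind top rad",np.arctan2(p[0]-ax,p[2]-.105).round(3))
E
python3 - <<'E'
from h import *
c=cam("wrist"); im=c["image"].astype(int)
for u0,u1,v0,v1,il in ((212,236,150,208,[(199,180),(250,180)]),(399,415,150,208,[(383,181),(422,181)])):
    m=im[v0:v1,u0:u1].min(2)>110; v,u=np.nonzero(m); print(len(v),u.mean()+u0,v.mean()+v0,v.min()+v0,v.max()+v0)
    angle(c,(u.mean()+u0,v.mean()+v0),il)
E
python3 -m inch '[[[0.01,0.0227,0],0],[[0.02,0.0454,0.01],0],[[0.03,0.068,0.02],0],[[0.0424,0.0909,0.03],0],[[0.0424,0.0909,0.03],0]]'
python3 -c "
from h import *
shift(radio(.001,-.0645,.134))"
```

```text
144 223.5 182.5 180 185
axle x mm -6.4 hit [ -6.1  61.8 129. ] behind top rad 0.011
70 408.65714285714284 157.44285714285715 155 160
axle x mm -6.9 hit [  9.7 -62.  122.3] behind top rad 0.767
clock: 4.65
tcp_pos: [0.5294, -0.1761, 0.156]
orientation: [-0.002, 0.995, 0.1, -0.002]
wrist_force: [1.1, -0.9, 0.4]
finger_gap: -0.0001
shift mm [-2.   0.4 22. ] spin -0.1 zaxis [-0.004  0.004 -1.   ] radio tcp mm [  3.  -64.2 156. ] t 4.65
F tool [ 0.9  1.1 -0.4] gap -0.0001
```

Selector: 0.01 rad from uppermost. Volume: 0.77 rad to go, about 18.4 mm of rim travel. I'll do it in two strokes.

```bash
python3 -m inch '[[[-0.001,-0.001,0.008],0],[[-0.002,-0.0015,0.016],0],[[-0.002,-0.0015,0.022],0],[[-0.002,-0.0015,0.025],0],[[-0.002,-0.0015,0.026],0]]'
python3 -m inch '[[[0,0,0.0005],0],[[0,0,0.001],0],[[0,0,0.001],0]]'
python3 -m inch '[[[0,0,0.0005],0],[[0,0,0.001],0],[[0,0,0.001],0]]'
python3 -c "
from h import *
shift(radio(.001,-.0625,.129))"
```

```text
clock: 5.07
tcp_pos: [0.5261, -0.1738, 0.1292]
orientation: [-0.002, 0.995, 0.101, -0.002]
wrist_force: [0.1, -0.5, 0.1]
finger_gap: 0.0002
clock: 5.32
tcp_pos: [0.5263, -0.1736, 0.129]
orientation: [-0.002, 0.995, 0.101, -0.002]
wrist_force: [-1.2, 1.4, 1.6]
finger_gap: 0.0
clock: 5.57
tcp_pos: [0.5267, -0.1735, 0.1289]
orientation: [-0.002, 0.995, 0.101, -0.001]
wrist_force: [-0.5, 1.3, 4.6]
finger_gap: 0.0001
shift mm [ 0.   1.3 -0.1] spin -0.0 zaxis [-0.003  0.004 -1.   ] radio tcp mm [  1.  -61.2 128.9] t 5.57
F tool [-0.3 -1.4 -4.6] gap 0.0001
```

```bash
python3 -m inch '[[[-0.003,0,0.001],0],[[-0.006,0,0.001],0],[[-0.009,0,0.001],0],[[-0.012,0,0.001],0],[[-0.0135,0,0.001],0]]'
python3 -m inch '[[[0,0,-0.01],0],[[0,0,-0.03],0],[[-0.02,-0.01,-0.05],0],[[-0.027,-0.03,-0.06],0],[[-0.027,-0.03,-0.06],0]]'
python3 - <<'E'
from h import *
shift(radio(.001,-.0625,.134))
c=cam("wrist"); save(c,'w4'); np.savez("w4",**c)
E
```

```text
clock: 5.98
tcp_pos: [0.5141, -0.1761, 0.1289]
orientation: [-0.002, 0.995, 0.101, 0.0]
wrist_force: [0.6, 1.9, 5.5]
finger_gap: 0.0002
clock: 6.4
tcp_pos: [0.4809, -0.151, 0.1922]
orientation: [-0.002, 0.995, 0.101, 0.001]
wrist_force: [-0.6, -0.1, -0.3]
finger_gap: -0.0002
shift mm [40.2 32.8 58.2] spin 0.0 zaxis [ 0.002  0.004 -1.   ] radio tcp mm [-39.4 -29.9 192.2] t 6.4
F tool [-0.6 -0.1  0.3] gap -0.0002
```

View pics/w4.png

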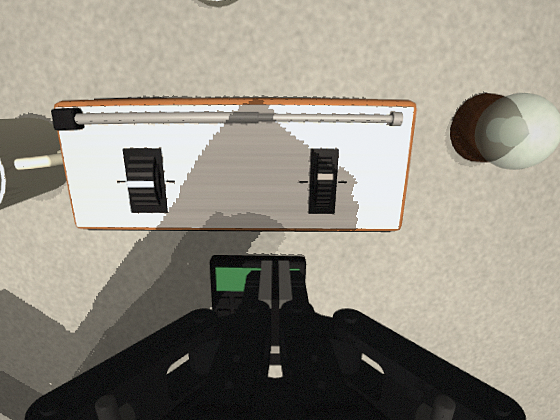

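The volume mark is now at about (325,177), a little behind its index lines (row 182). The selector mark is at (142,184), still on its lines.

Run:
```python
from h import *
c=dict(np.load("w4.npz")); im=c["image"].astype(int)
for u0,u1,v0,v1,il in ((128,156,170,195,[(119,182),(172,182)]),(317,333,165,195,[(301,182),(345,182)])):
    m=im[v0:v1,u0:u1].min(2)>95; v,u=np.nonzero(m); print(len(v),u.mean()+u0,v.mean()+v0,v.min()+v0,v.max()+v0)
    angle(c,(u.mean()+u0,v.mean()+v0),il)
```

```text
185 140.16216216216216 184.16756756756757 181 194
axle x mm -6.9 hit [ -6.4  61.1 129. ] behind top rad 0.021
91 324.91208791208794 176.5164835164835 174 179
axle x mm -7.0 hit [ -1.4 -63.  128.3] behind top rad 0.234
```

The remaining 0.234 rad is 5.6 mm of rim. One short second stroke.

```bash
python3 -m inch '[[[0.012,0.011,0],0],[[0.025,0.022,0.0],0],[[0.036,0.0325,0.015],0],[[0.036,0.0325,0.04],0],[[0.036,0.0325,0.058],0]]'
python3 -m inch '[[[0,0,0.001],0],[[0,0,0.001],0]]'
python3 -c "
from h import *
shift(radio(-.003,-.0625,.129))"
```

```text
clock: 6.87
tcp_pos: [0.5249, -0.1774, 0.1315]
orientation: [-0.001, 0.995, 0.101, 0.001]
wrist_force: [-0.6, -0.7, -0.4]
finger_gap: 0.0003
clock: 7.03
tcp_pos: [0.525, -0.1775, 0.1295]
orientation: [-0.002, 0.995, 0.101, 0.001]
wrist_force: [0.6, -0.0, 1.1]
finger_gap: 0.0
shift mm [-1.5 -2.2  0.5] spin 0.0 zaxis [ 0.002  0.003 -1.   ] radio tcp mm [ -1.5 -64.7 129.5] t 7.03
F tool [ 0.5  0.1 -1.1] gap 0.0
```

```bash
python3 -m inch '[[[0,0,0.001],0],[[0,0,0.0016],0],[[0,0,0.0016],0]]'
python3 -m inch '[[[0,0,0.001],0],[[0,0,0.001],0]]'
```

```text
clock: 7.28
tcp_pos: [0.5259, -0.1778, 0.1289]
orientation: [-0.001, 0.995, 0.101, 0.002]
wrist_force: [0.4, 1.9, 5.4]
finger_gap: -0.0002
clock: 7.45
tcp_pos: [0.5265, -0.1777, 0.1289]
orientation: [-0.001, 0.995, 0.102, 0.003]
wrist_force: [-0.6, 2.4, 6.0]
finger_gap: 0.0001
```

The tip crept about 1.3 mm back while pressing, so I add that to the stroke.

```bash
python3 -m inch '[[[-0.002,0,0.001],0],[[-0.004,0,0.001],0],[[-0.006,0,0.001],0],[[-0.007,0,0.001],0],[[-0.007,0,0.001],0]]'
python3 -m inch '[[[0,0,-0.01],0],[[0,0,-0.03],0],[[-0.02,-0.01,-0.05],0],[[-0.035,-0.03,-0.06],0],[[-0.035,-0.03,-0.06],0]]'
python3 - <<'E'
from h import *
shift(radio(-.003,-.0625,.134))
c=cam("wrist"); save(c,'w5'); np.savez("w5",**c)
E
```

```text
clock: 7.87
tcp_pos: [0.5204, -0.1789, 0.1289]
orientation: [-0.002, 0.995, 0.102, 0.003]
wrist_force: [-0.5, 2.5, 5.9]
finger_gap: -0.0003
clock: 8.28
tcp_pos: [0.478, -0.1556, 0.1917]
orientation: [-0.001, 0.995, 0.102, 0.004]
wrist_force: [0.1, 0.3, -0.2]
finger_gap: 0.0
shift mm [39.6 28.9 58. ] spin 0.1 zaxis [ 0.008  0.003 -1.   ] radio tcp mm [-43.1 -33.8 191.7] t 8.28
F tool [ 0.2 -0.2  0.2] gap 0.0
```

View pics/w5.png

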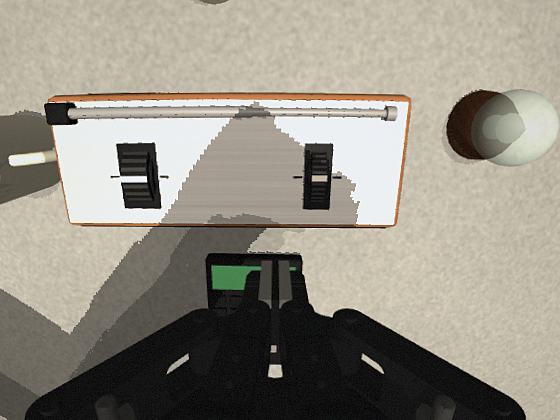

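Both marks now lie at their index lines: selector (134,180), volume (319,178), lines at row 177. I check the angles and, from the top view, whether the radio moved.

Run:
```python
from h import *
c=dict(np.load("w5.npz")); im=c["image"].astype(int)
for u0,u1,v0,v1,il in ((122,148,168,190,[(113,177),(166,177)]),(311,327,165,192,[(295,177),(339,177)])):
    m=im[v0:v1,u0:u1].min(2)>95; v,u=np.nonzero(m); print(len(v),u.mean()+u0,v.mean()+v0,v.min()+v0,v.max()+v0)
    angle(c,(u.mean()+u0,v.mean()+v0),il)
print("corners",[(toradio(p)*1000).round(1) for p in onplane(c,[(48,97),(411,97),(70,224),(396,227)],.12)])
for p in bydepth(c,[(200,150),(250,215),(385,210),(90,215)]): print((toradio(p)*1000).round(1))
```

```text
176 133.9318181818182 179.0568181818182 176 189
axle x mm -6.6 hit [ -6.2  60.9 129. ] behind top rad 0.016
105 319.0 178.0 175 181
axle x mm -6.7 hit [ -5.6 -62.9 129. ] behind top rad 0.046
corners [array([ 48. , 117.5, 120. ]), array([  46.5, -122.2,  120. ]), array([-41.7, 118.8, 120. ]), array([ -43.5, -122.3,  120. ])]
[ 11.5  17.3 118.4]
[-34.5 -15.9 119.8]
[ -30.4 -112.6  120.2]
[-34.8 102.1 119.6]
```

Both marks are uppermost, the radio has not shifted or tilted, and the arm is clear at z = 0.19. Handing in.

```bash
python3 -c "
from h import *
s=env.get_state(); print(s['clock'],abs(s['qvel']).max(),s['wrist_force'].round(1)); print(env.hand_in())"
```

```text
8.3333 0.04502520714440195 [ 0.8 -0.3 -0.4]
the job is handed in; nothing more can be done
None
```

I switched the radio on and turned the volume up, and the job is handed in at 8.3 s of the 48 s allowed. I used the shut fingertips pressed on the rims at about 5–8 N: one stroke of about 12 mm on the selector, and strokes of about 13 mm and 6 mm on the volume wheel.

**Last checks, from the close wrist view:**
- **Wheels:** the selector mark is 0.016 rad from uppermost, resting in its middle notch. The volume mark is 0.046 rad from uppermost.
- **Radio:** the panel still measures 118–120 mm high, and its corners are within about 4 mm of the first wrist view, which is about the accuracy of the picked points.
- **Arm:** it was about 63 mm above the rims, with wrist force under 1 N.

**Disagreement and gaps:** the wrist view put the radio about 3 mm further in -y than the top camera did. I allowed for this, and it stayed within the tip's width. I did not measure the souvenirs and calculator again. The tool touched only the wheel rims, and the pictures showed no sign of anything else having moved.

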